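# Restack a repaired power module

### The arm

A 7-joint arm with a two-finger parallel gripper is mounted at the origin on the work surface. World frame = base frame: x ahead of the robot, y to its left, z up, the work surface at z = 0. Lengths are in m, angles in rad, forces in N, time in s.
With the tool pointing down it reaches from about 0.4 to 0.85 m from the base axis. Payload 10.4 kg.
Tool frame: the origin (TCP) lies at the very end of the fingers, on their centre line; the grasp point (between the pads) lies r.grip_point_offset behind it (r.grip_point_offset is the distance from the TCP to the grasp point, in m); z points along the fingers, y is the line along which they close (so a half turn about z gives the same grasp; the last joint's range is limited). The gripper opens to 85 mm and grips with 20 to 120 N. Pads are 22 mm wide; open, the fingers measure 114 mm over their backs; the gripper's body (76 mm by 85 mm) begins 54 mm behind the grasp point. The pads swing forward as they close: fully open they stand 13 mm farther back than shut.
Start: joints at [-1.295, 0.332, -0.065, 1.46, 0.022, 1.35, -0.088], TCP at [0.184, 0.597, 0.231] pointing down, gripper open.
Joint ranges: [-2.6, 2.6], [-0.5, 2.12], [-1.47, 1.34], [0.16, 2.42], [-1.27, 4.41], [0.06, 2.06], [-2.6, 2.6]. Speed limits (rad/s): [2.22, 2.22, 2.79, 2.79, 3.14, 3.14, 3.14].

### API

Orientations are given as a 3x3 rotation matrix whose columns are the frame's x, y, z axes.
In Python, from cell import sensors, camera, job, r gives the robot as it stands. The module is installed in compiled form; this text tells all that it offers.
- The arm moves only by the tool arm_command, never from a script. Its argument "motion" is text: rows parted by semicolons, each of 6 numbers parted by spaces: the shift along the world's x, y, z in m, then the turn, a rotation vector about the world's x, y, z in degrees. In form: x y z wx wy wz; .... A call has 1 to 8 rows; each row shifts and turns the commanded pose from where the row before left it; what a row does not reach is not made up. A row lasts 1/10 s, in which the tool goes at most 50 mm and 8.59 degrees, less where a joint would pass 70% of its speed; a pose out of reach is approached as far as the arm can. A call with a gripper value outside its range is refused whole. "gripper" is the closure, from 0 (fully open) to 1 (shut), set as the call begins (left out, the last holds). The fingers move at their own pace and stop on an object; the grip force is fixed at half the most. Time passes only in rows, so rows that do not move let the fingers close. It gives the time, the measured TCP pose, the force, the opening and the grip force at its end, in the units of the state.
- sensors.get_state(): the state, without advancing time (a new reading comes with each control period).
- camera(name): name is "scene" or "top"; returns a dict with "color" (384x512x3 uint8, red, green, blue), "depth" (384x512 float32, m along the optical axis (not along the pixel's ray), 0 where there is no reading), "camera_matrix" (3x3 intrinsics, pixels), "k1" (the pictures are not rectified: a ray, as slopes to the right and down, at radius r is drawn at 1 + k1 r^2 times it, then the intrinsics apply), "rvec" (rotation vector, rad) and "tvec" (3), from world to camera coordinates, as OpenCV has them. Camera axes: x right, y down, z forward; pixel columns grow to the right and rows downward; lengths in m; the calibration is good to about 2 mm. A picture is of the moment at which its call begins.
- job.close_job(): hands the job in; it is judged then, once.
The state is a dict: "clock": time; "qpos": joint angles; "joint_velocities": joint speeds; "joint_torque": joint torques, N m; "tcp_pos": TCP position; "orientation": TCP orientation; "contact_force": force on the tool from outside, world axes, zero at the start; "torque": the same for the moment, N m; "opening": opening from 0.0 (shut) to 1.0 (fully open); "grasp_force": force on a finger pad.
Only numpy, scipy, OpenCV 4.12 (cv2) and the standard library are available. Lean on these libraries where they do the work, as an engineer would, in place of code of your own. Each camera call takes 0.05 s, during which the arm holds its last target. There are 200 camera calls.

### The job

Put the repaired power module back together on the yellow assembly plate, one layer at a time from the bottom: first the black finned heat sink in the middle of the yellow plate, along it, then the green relay board on top of it, then the blue control board, and last the white vented cover. Each layer stands on its own feet, the right way up, squarely and neatly over the one below (either way round is fine). Leave the red board where it lies, and leave the grey plate alone.

Things in the scene. Friction and masses are not known exactly. Their poses are not given: they have to be found in the camera images.
- yellow_plate: Fixed bright-yellow assembly plate, 120 x 76 mm, 8 mm thick, flat, with a painted white outline where the heat sink belongs. Origin: centre of the underside, on the work surface (upper face at 8 mm); x along the 120 mm length, z up. Like all the things listed, it changes places from start to start; long sides lie within 0.6 rad of world x.
- grey_plate: Fixed grey plate, same size, outline and axes as the yellow one; not used.
- heat_sink: Black anodised aluminium heat sink 100 x 52 x 24 mm, 0.22 kg: cross fins below (18 mm), a 6 mm flat slab on top with a copper patch and four grey transistors 4 mm high (within x +-18, y +-13 mm). Slab face 24 mm above the origin. Grip by the long sides at mid-length, 18 to 24 mm up, closing along y. Origin: centre of its underside; x along the length, z up.
- relay_board: Green circuit board, four orange-yellow relays, white connector (parts up to 12 mm high), 0.09 kg. 100 x 52 x 4 mm board on four 8 mm square legs 18 mm high (centres at x +-44, y +-20 mm), upper face 22 mm above the feet, its corners bare. Grip by the long edges at mid-length, closing along y. Origin: centre of the underside of the feet; x along the length, z up.
- control_board: Blue circuit board, black chip, silver shield can (parts up to 11 mm high), 0.08 kg. 100 x 52 x 4 mm board on four 8 mm square legs 18 mm high (centres at x +-44, y +-20 mm), upper face 22 mm above the feet, its corners bare. Grip by the long edges at mid-length, closing along y. Origin: centre of the underside of the feet; x along the length, z up.
- cover: White plastic cover with dark vent slots, 0.09 kg: 100 x 52 mm slab, 8 mm thick, on four 8 mm square legs 18 mm high (centres at x +-44, y +-20 mm); 26 mm high in all. Grip by the long sides at mid-length, closing along y. Origin: centre of the underside of the feet; x along the length, z up.
- red_board: Red circuit board of another job, same size and legs as the green one, parts up to 12 mm high; stays where it lies. Origin: centre of the underside of the feet; x along the length, z up. Unlisted loose bits, 20 mm wide and under 25 mm high, stand between the listed things, clear of a hand opened 90 mm over a thing's middle; taller equipment only beyond x = 0.77 m and |y| = 0.5 m.
Mind the look-alikes: they are no part of the job. Several things have the shape of the yellow_plate; the one meant has the colours described above.

How it is judged:
By the outcome, as a careful person would: the job done as asked, in the order asked, and still so for the second after the job is handed in, with the robot touching nothing.
It also fails if it takes over 131 s, if anything falls off the work surface, if the arm or the gripper's body presses on something with over 40 N, if the wrist force passes 120 N, or if a joint passes its speed limit or range.

## Working session

There is one attempt and no reset: what is moved stays moved. The work goes in short steps, Python scripts to look and compute and a tool call to move; the robot and the scene stay as the last step left them, time stands still between calls to the robot, and variables do not carry over. Pictures are saved under pics/ and viewed, at most 14 in all, crops included, and the job is handed in when it is done.

Besides the shell and the picture viewer there is one more tool, called after "Call:" as name(argument=value, ...) on one line, values as JSON. arm_command: Moves the arm, as the interface text tells. Its arguments: {"type":"object","properties":{"motion":{"type":"string"},"gripper":{"type":"number"}},"required":["motion"]}

```bash
mkdir -p pics
cat > h.py <<'E'
import numpy as np, cv2
from cell import sensors, camera, job, r
def snap(n):
    c=camera(n); np.savez('%s.npz'%n,**{k:np.asarray(v) for k,v in c.items()}); return c
def load(n): return dict(np.load('%s.npz'%n))
def world(c):
    h,w=c['depth'].shape; u,v=np.meshgrid(np.arange(w),np.arange(h))
    K=c['camera_matrix']; d=np.stack([(u-K[0,2])/K[0,0],(v-K[1,2])/K[1,1]],-1)
    s=d.copy(); k=float(c['k1'])
    for _ in range(15): s=d/(1+k*(s**2).sum(-1,keepdims=True))
    P=np.concatenate([s,np.ones((h,w,1))],-1)*c['depth'][...,None]
    R=cv2.Rodrigues(c['rvec'])[0]
    return (P-c['tvec'].ravel())@R
E
python3 - <<'E'
from h import *
print(r.grip_point_offset)
s=sensors.get_state(); print({k:np.round(v,3) for k,v in s.items()})
for n in('scene','top'):
    c=snap(n); print(c['camera_matrix'],c['k1'],c['rvec'],c['tvec'])
    cv2.imwrite(f'pics/{n}0.png',cv2.resize(c['color'][...,::-1],None,fx=1.5,fy=1.5))
    W=world(c); m=c['depth']>0; print(n,m.mean(),np.percentile(W[m],[1,50,99],axis=0).round(3))
E
```

```text
0.0187
{'clock': np.float64(0.0), 'qpos': array([-1.295,  0.333, -0.065,  1.461,  0.022,  1.35 , -0.089]), 'joint_velocities': array([-0.   ,  0.   , -0.001,  0.   , -0.001, -0.   , -0.002]), 'joint_torque': array([ 0.0000e+00, -6.2546e+01,  4.9000e-02, -3.9160e+01,  1.6000e-02,
        1.0000e-02, -0.0000e+00]), 'tcp_pos': array([0.184, 0.597, 0.23 ]), 'orientation': array([[-0.956,  0.294, -0.   ],
       [ 0.294,  0.956, -0.001],
       [-0.   , -0.001, -1.   ]]), 'contact_force': array([ 0.186, -0.492, -0.25 ]), 'torque': array([-0.017,  0.002,  0.015]), 'grasp_force': np.float64(0.0), 'opening': np.float64(0.999)}
[[494.53665659   0.         259.5522291 ]
 [  0.         494.53665659 195.38682429]
 [  0.           0.           1.        ]] 0.07565863636498134 [ 2.06765591  0.59479959 -0.34997442] [-0.44321267 -0.07841255  1.74808211]
scene 0.9925740559895834 [[-2.082e+00 -7.040e-01 -7.540e-01]
 [ 4.650e-01  2.150e-01  2.000e-03]
 [ 1.204e+00  1.918e+00  4.640e-01]]
[[422.42553428   0.         262.99025152]
 [  0.         422.42553428 188.1587755 ]
 [  0.           0.           1.        ]] -0.074147971395056 [ 2.1822177  -2.1845559   0.08931719] [0.06367622 0.45358932 1.45852715]
top 0.9958445231119791 [[-2.270e-01 -1.056e+00 -7.590e-01]
 [ 4.450e-01  8.800e-02  1.000e-03]
 [ 1.561e+00  1.396e+00  7.220e-01]]
```

View pics/top0.png

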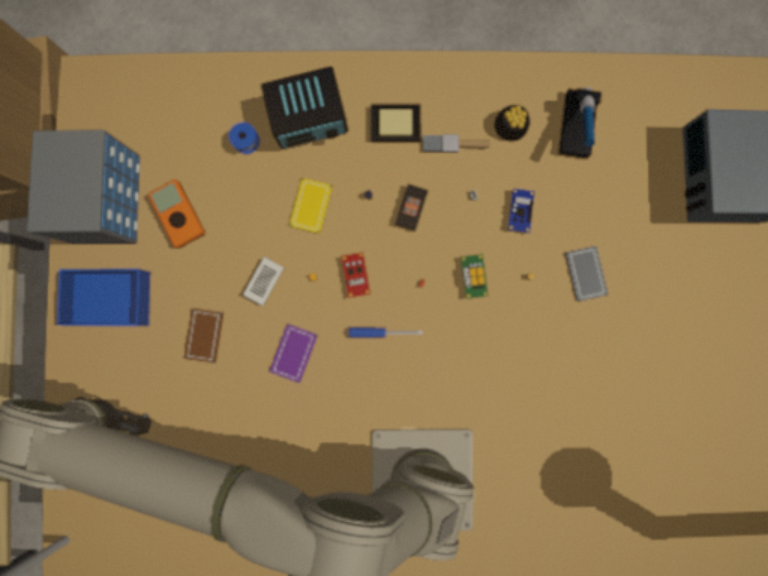

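View pics/scene0.png

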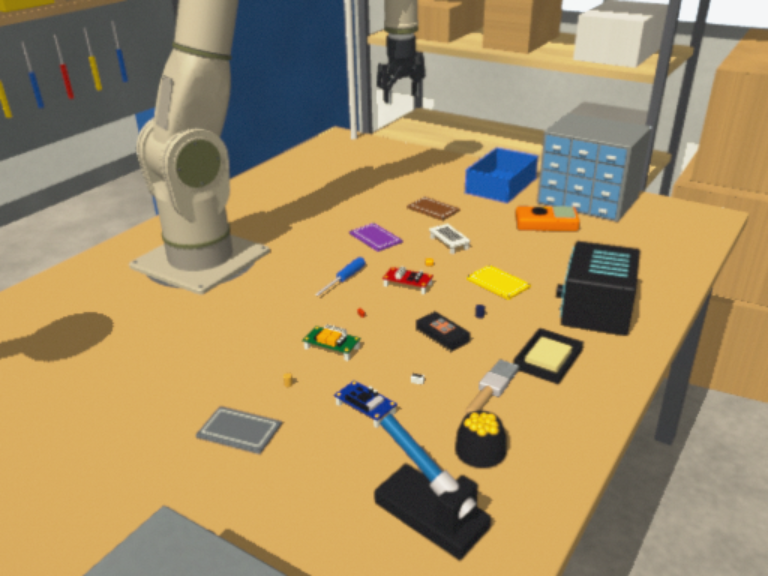

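Top view (1.5× pixels): the yellow plate is at (311,205). Its look-alikes are grey (586,273), brown (204,335), purple (294,352) and the yellow-topped black tray (396,122). The heat sink is at (411,208), with the tray and black box as other dark things. Green relay board is at (473,275), with red (355,275) as its look-alike. Blue control board is at (521,210) and the white cover at (263,281). I'll check these choices in one close crop.

Run:
```python
from h import *
c=load('top')
seeds=dict(yellow=(207,137),sink=(274,139),relay=(315,184),control=(347,140),cover=(175,187),red=(237,183))
W=world(c); t=[]
for n,(u,v) in seeds.items():
    p=c['color'][v-24:v+24,u-24:u+24,::-1]; t.append(cv2.resize(p,(260,260),interpolation=cv2.INTER_CUBIC))
    print(n,W[v,u].round(3),np.percentile(W[v-20:v+20,u-16:u+16,2],[5,50,90,97,99]).round(3))
cv2.imwrite('pics/crop1.png',np.vstack([np.hstack(t[:3]),np.hstack(t[3:])]))
```

```text
yellow [0.636 0.262 0.011] [-0.004  0.005  0.011  0.013  0.015]
sink [0.626 0.024 0.025] [-0.005  0.002  0.026  0.029  0.034]
relay [ 0.467 -0.118  0.028] [-0.005  0.002  0.03   0.036  0.038]
control [ 0.623 -0.233  0.025] [-0.005  0.002  0.025  0.03   0.034]
cover [0.458 0.37  0.023] [-0.005  0.003  0.028  0.031  0.034]
red [0.472 0.154 0.02 ] [-0.005  0.002  0.025  0.032  0.036]
```

View pics/crop1.png

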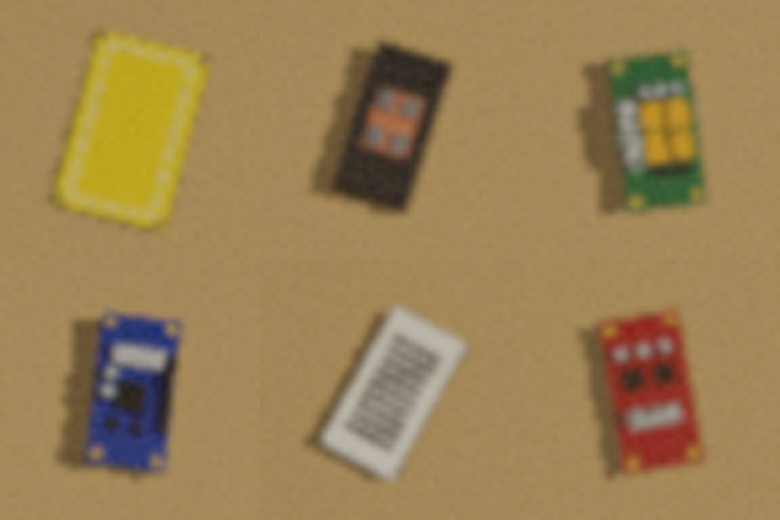

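The crop confirms the choices: the yellow plate, the black sink with copper patch, the green board with orange relays, the blue board with chip and can, and the white cover with slots. The red board stays put.

```bash
cat >> h.py <<'E'
from scipy.optimize import minimize
BOX=dict(yellow=(120,76,0,8),sink=(100,52,0,24),relay=(100,52,18,22),control=(100,52,18,22),cover=(100,52,18,26))
def feat(n,im):
    R,G,B=[im[...,i].astype(np.float32) for i in range(3)]
    if n=='yellow': return R-B
    if n=='sink': return -(R-B)-.0*R
    if n=='relay': return G-R
    if n=='control': return B-R
    if n=='cover': return -(R-B)
def proj(c,P):
    R=cv2.Rodrigues(c['rvec'])[0]; q=P@R.T+c['tvec'].ravel(); s=q[:,:2]/q[:,2:]
    s=s*(1+float(c['k1'])*(s**2).sum(1,keepdims=True)); K=c['camera_matrix']
    return s*[K[0,0],K[1,1]]+[K[0,2],K[1,2]]
def corners(n,x,y,a,zb):
    L,Wd,z0,z1=[v/1000 for v in BOX[n]]
    xy=np.array([[i*L/2,j*Wd/2] for i in(1,-1) for j in(1,-1)])@np.array([[np.cos(a),np.sin(a)],[-np.sin(a),np.cos(a)]])+[x,y]
    return np.vstack([np.c_[xy,np.full(4,z+zb)] for z in(z0,z1)])
def fit(c,n,x,y,a=0.,zb=0.,S=8,half=28,dbg=None,hull=True):
    u,v=proj(c,np.array([[x,y,zb+.02]]))[0].round().astype(int)
    f=feat(n,c['color'])[v-half:v+half,u-half:u+half]
    F=cv2.warpAffine(f,np.float32([[1/S,0,0],[0,1/S,0]]),(2*half*S,2*half*S),flags=cv2.INTER_CUBIC|cv2.WARP_INVERSE_MAP)
    bg=np.median(f); hi=np.percentile(F[half*S-6*S:half*S+6*S,half*S-6*S:half*S+6*S],85)
    m=(F>(bg+hi)/2).astype(np.uint8)
    k,l,st,_=cv2.connectedComponentsWithStats(m); 
    d=[np.hypot(*(_[i]-half*S)) if st[i,4]>25*S*S else 1e9 for i in range(1,k)]; i=1+np.argmin(d)
    m=(l==i).astype(np.uint8)
    if hull:
        h=cv2.convexHull(cv2.findContours(m,0,cv2.CHAIN_APPROX_NONE)[0][0]) if True else 0
        h=cv2.convexHull(np.argwhere(m)[:,::-1].astype(np.int32)); m=cv2.fillPoly(m*0,[h],1)
    def pts(p): return (cv2.convexHull(proj(c,corners(n,*p,zb)).astype(np.float32))[:,0]-[u-half,v-half])*S
    def loss(p):
        q=cv2.fillPoly(m*0,[(pts(p)*16).round().astype(np.int32)],1,shift=4)
        return 1-(q&m).sum()/(q|m).sum()
    best=min((minimize(loss,[x,y,a0],method='Nelder-Mead',options=dict(initial_simplex=np.array([x,y,a0])+np.array([[0,0,0],[.01,0,0],[0,.01,0],[0,0,.2]]))) for a0 in (a-.3,a,a+.3)),key=lambda o:o.fun)
    if dbg is not None:
        o=cv2.resize(c['color'][v-half:v+half,u-half:u+half,::-1],None,fx=5,fy=5,interpolation=cv2.INTER_CUBIC)
        cv2.polylines(o,[(pts(best.x)*5/S).round().astype(np.int32)],True,(255,0,255),1); dbg.append(cv2.resize(o,(200,200)))
    return best.x,best.fun
E
python3 - <<'E'
from h import *
g=dict(yellow=(.636,.262),sink=(.626,.024),relay=(.467,-.118),control=(.623,-.233),cover=(.458,.37))
rows=[]
for cn in('top','scene'):
    c=load(cn); d=[]
    for n,(x,y) in g.items():
        p,f=fit(c,n,x,y,-.2,dbg=d); print(cn,n,p.round(4),'deg %.1f'%np.degrees(p[2]),'loss %.3f'%f)
    rows.append(np.hstack(d[:]))
im=np.vstack(rows); cv2.imwrite('pics/fit1.png',cv2.resize(im,(800,320)))
E
```

```text
top yellow [ 0.6441  0.2621 -0.2408] deg -13.8 loss 0.138
top sink [ 0.6321  0.0266 -0.3137] deg -18.0 loss 0.060
top relay [ 0.4686 -0.1213  0.1344] deg 7.7 loss 0.105
top control [ 0.6242 -0.2338 -0.134 ] deg -7.7 loss 0.045
top cover [ 0.4569  0.3702 -0.498 ] deg -28.5 loss 0.117
scene yellow [ 0.6394  0.2656 -0.2646] deg -15.2 loss 0.034
scene sink [ 0.6336  0.0262 -0.3035] deg -17.4 loss 0.042
scene relay [ 0.4805 -0.1343  0.126 ] deg 7.2 loss 0.365
scene control [ 0.6567 -0.2995  0.5219] deg 29.9 loss 0.717
scene cover [ 0.4688  0.3557 -0.5198] deg -29.8 loss 0.281
```

View pics/fit1.png

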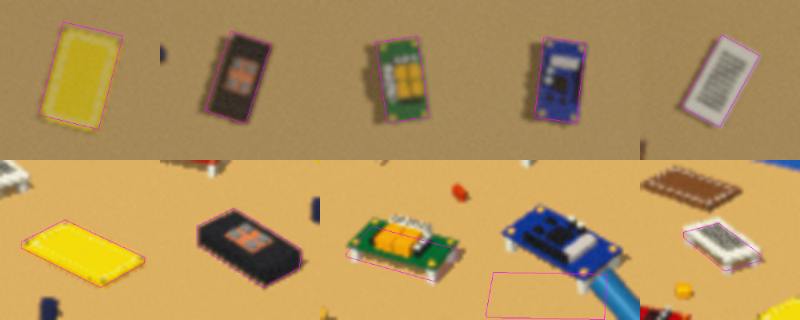

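```bash
python3 - <<'E'
s=open('h.py').read()
s=s.replace("    k,l,st,_=cv2","    m=cv2.morphologyEx(m,cv2.MORPH_OPEN,np.ones((S,S),np.uint8)); m=cv2.morphologyEx(m,cv2.MORPH_CLOSE,cv2.getStructuringElement(2,(4*S+1,4*S+1)))\n    k,l,st,_=cv2")
s=s.replace("        h=cv2.convexHull(cv2.findContours(m,0,cv2.CHAIN_APPROX_NONE)[0][0]) if True else 0\n","")
s=s.replace("    def pts(p): return (cv2.convexHull(proj(c,corners(n,*p,zb))","""    def geo(p):
        C=corners(n,*p,zb)
        if n=='cover':
            m0=C[:4].mean(0); F0=m0+(C[:4]-m0)*[.945,.945,1]; F0[:,2]=zb; C=np.vstack([C,F0])
        return C
    def pts(p): return (cv2.convexHull(proj(c,geo(p))""")
s=s.replace("dbg.append(","o[cv2.resize(cv2.morphologyEx(m,4,np.ones((5,5),np.uint8)),o.shape[1::-1])>0]=(255,255,0); dbg.append(")
open('h.py','w').write(s)
E
python3 - <<'E'
from h import *
g=dict(yellow=(.636,.262),sink=(.632,.026),relay=(.467,-.120),control=(.623,-.233),cover=(.458,.37))
rows=[]
for cn in('top','scene'):
    c=load(cn); d=[]
    for n,(x,y) in g.items():
        p,f=fit(c,n,x,y,-.2,dbg=d); print(cn,n,p.round(4),'deg %.1f'%np.degrees(p[2]),'loss %.3f'%f)
    rows.append(np.hstack(d[:]))
im=np.vstack(rows); cv2.imwrite('pics/fit2.png',cv2.resize(im,(800,320)))
E
```

```text
top yellow [ 0.6384  0.2626 -0.2475] deg -14.2 loss 0.054
top sink [ 0.6319  0.0257 -0.3136] deg -18.0 loss 0.044
top relay [ 0.4684 -0.1213  0.1438] deg 8.2 loss 0.101
top control [ 0.6238 -0.2343 -0.1349] deg -7.7 loss 0.048
top cover [ 0.4565  0.3714 -0.5127] deg -29.4 loss 0.084
scene yellow [ 0.6399  0.2647 -0.2455] deg -14.1 loss 0.032
scene sink [ 0.6342  0.0259 -0.3171] deg -18.2 loss 0.040
scene relay [ 0.4782 -0.1338  0.0637] deg 3.7 loss 0.315
scene control [ 0.6455 -0.2452 -0.2333] deg -13.4 loss 0.395
scene cover [ 0.4583  0.3742 -0.5105] deg -29.3 loss 0.161
```

View pics/fit2.png

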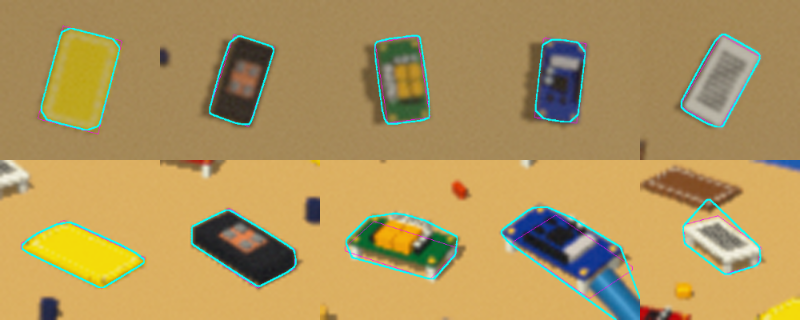

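The masks and fits are good for the plate, sink and top views (the scene fits of the green and blue boards are spoiled and ignored).

- Plate: (0.639, 0.2635), −14.1°
- Sink: (0.633, 0.026), −18.1°
- Relay board: (0.468, −0.121), 8°
- Control board: (0.624, −0.234), −7.7°
- Cover: (0.457, 0.372), −29.4°

The sizes and reach fit. The tool yaw is −17.1°, so I go to the sink.

Call:
arm_command(motion="0.02 -0.026 0 0 0 -1; 0.028 -0.036 0 0 0 0; 0.028 -0.036 0 0 0 0; 0.028 -0.036 0 0 0 0; 0.028 -0.036 0 0 0 0; 0.028 -0.036 0 0 0 0; 0.028 -0.036 0 0 0 0; 0.028 -0.036 0 0 0 0", gripper=0)

```text
clock: 0.9
tcp_pos: [0.4007, 0.3176, 0.2312]
orientation: [[-0.95, 0.311, -0.0], [0.311, 0.95, 0.0], [0.0, 0.0, -1.0]]
contact_force: [0.9, -0.2, 0.5]
opening: 1.0
grasp_force: 0.0
```

Call:
arm_command(motion="0.028 -0.036 0 0 0 0; 0.028 -0.036 0 0 0 0; 0.028 -0.036 0 0 0 0; 0.028 -0.036 0 0 0 0; 0.028 -0.036 0 0 0 0; 0.028 -0.036 0 0 0 0; 0.028 -0.036 0 0 0 0; 0 0 0 0 0 0")

```text
clock: 1.7
tcp_pos: [0.598, 0.0602, 0.2308]
orientation: [[-0.948, 0.319, 0.0], [0.319, 0.948, -0.004], [-0.001, -0.003, -1.0]]
contact_force: [-0.2, 0.4, -0.7]
opening: 1.001
grasp_force: 0.0
```

Call:
arm_command(motion="0.018 -0.017 -0.03 0 0 0; 0.018 -0.017 -0.03 0 0 0; 0 0 -0.03 0 0 0; 0 0 -0.03 0 0 0; 0 0 -0.02 0 0 0; 0 0 0 0 0 0; 0 0 0 0 0 0; 0 0 0 0 0 0")

```text
clock: 2.5
tcp_pos: [0.6328, 0.0335, 0.0929]
orientation: [[-0.95, 0.311, 0.002], [0.311, 0.95, 0.0], [-0.002, 0.001, -1.0]]
contact_force: [0.6, -0.2, 0.5]
opening: 1.001
grasp_force: 0.0
```

```bash
cat > st.py <<'E'
from h import *
def st():
    s=sensors.get_state(); R=s['orientation']; print('t %.1f'%s['clock'],s['tcp_pos'].round(4),'yaw %.2f tilt %s'%((np.degrees(np.arctan2(R[1,0],R[0,0]))+90)%180-90,R[:2,2].round(4)),'F',s['contact_force'].round(1),'open %.3f g %.1f'%(s['opening'],s['grasp_force']),'q7 %.2f'%s['qpos'][6])
if __name__=='__main__': st()
E
python3 st.py
```

```text
t 2.5 [0.6328 0.0335 0.0929] yaw -18.11 tilt [0.0021 0.0004] F [ 0.6 -0.2  0.5] open 1.001 g 0.0 q7 1.28
```

Call:
arm_command(motion="0 -0.0075 -0.01 0 0 0; 0 0 -0.025 0 0 0; 0 0 -0.025 0 0 0; 0 0 -0.015 0 0 0; 0 0 -0.008 0 0 0; 0 0 -0.004 0 0 0; 0 0 0 0 0 0; 0 0 0 0 0 0")

```text
clock: 3.3
tcp_pos: [0.6327, 0.0258, 0.0053]
orientation: [[-0.95, 0.311, 0.001], [0.311, 0.95, 0.0], [-0.001, 0.001, -1.0]]
contact_force: [0.0, -0.2, 1.0]
opening: 0.998
grasp_force: 0.0
```

Run:
```python
from st import *
st(); c=snap('scene'); snap('top')
u,v=proj(c,np.array([[.633,.026,.03]]))[0].astype(int)
cv2.imwrite('pics/g1.png',cv2.resize(c['color'][v-50:v+35,u-55:u+55,::-1],None,fx=7,fy=7,interpolation=cv2.INTER_CUBIC))
```

```text
t 3.3 [0.6327 0.0258 0.0053] yaw -18.12 tilt [0.0015 0.0003] F [ 0.  -0.2  1. ] open 0.998 g 0.0 q7 1.32
```

View pics/g1.png

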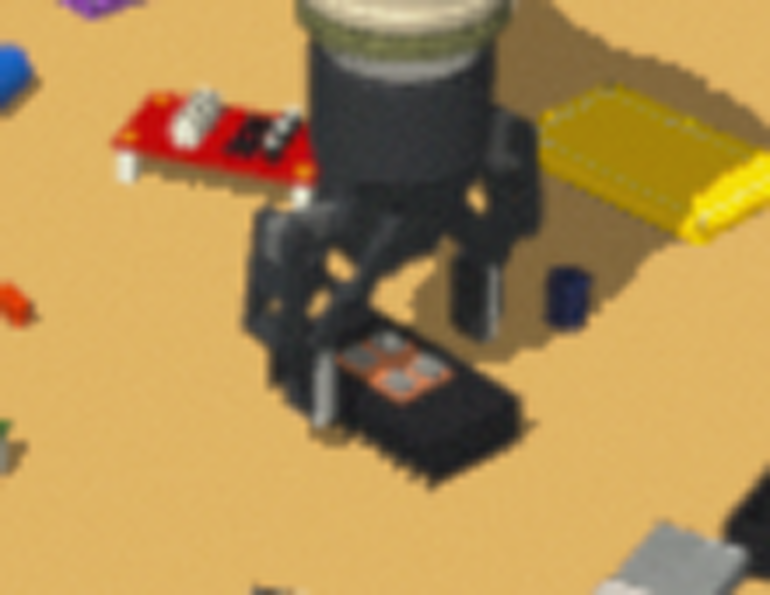

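The open pads straddle the sink at mid-length (grey pads at about (325,390) and (485,300) in the crop). I close here.

Call:
arm_command(motion="0 0 -0.002 0 0 0; 0 0 0 0 0 0; 0 0 0 0 0 0; 0 0 0 0 0 0; 0 0 0 0 0 0; 0 0 0 0 0 0; 0 0 0 0 0 0; 0 0 0 0 0 0", gripper=1)

```text
clock: 4.2
tcp_pos: [0.6322, 0.0258, 0.0028]
orientation: [[-0.95, 0.311, 0.001], [0.311, 0.95, 0.0], [-0.001, 0.0, -1.0]]
contact_force: [-1.6, -0.9, 5.1]
opening: 0.591
grasp_force: 63.2
```

Call:
arm_command(motion="0 0 0.005 0 0 0; 0 0 0.015 0 0 0; 0 0 0.025 0 0 0; 0 0 0.03 0 0 0; 0 0 0.03 0 0 0; 0 0 0.025 0 0 0; 0 0 0 0 0 0; 0 0 0 0 0 0")

```text
clock: 5.0
tcp_pos: [0.6319, 0.0259, 0.1327]
orientation: [[-0.95, 0.311, 0.001], [0.311, 0.95, 0.0], [-0.001, 0.001, -1.0]]
contact_force: [-1.4, 0.1, -2.4]
opening: 0.594
grasp_force: 62.8
```

```bash
python3 st.py
```

```text
t 5.0 [0.6319 0.0259 0.1327] yaw -18.12 tilt [0.0007 0.0005] F [-1.4  0.1 -2.4] open 0.594 g 62.8 q7 1.28
```

Call:
arm_command(motion="0.001 0.02 0 0 0 1; 0.001 0.04 0 0 0 1; 0.001 0.04 0 0 0 1; 0.001 0.04 0 0 0 1; 0.001 0.04 0 0 0 0; 0.001 0.04 0 0 0 0; 0 0.0177 0 0 0 0; 0 0 0 0 0 0")

```text
clock: 5.8
tcp_pos: [0.6358, 0.2685, 0.1302]
orientation: [[-0.971, 0.238, -0.003], [0.238, 0.971, 0.001], [0.003, -0.0, -1.0]]
contact_force: [-0.3, 0.8, -1.5]
opening: 0.595
grasp_force: 62.8
```

Call:
arm_command(motion="0 0 -0.03 0 0 0; 0 0 -0.03 0 0 0; 0 0 -0.025 0 0 0; 0 0 -0.015 0 0 0; 0 0 0 0 0 0; 0 0 0 0 0 0; 0 0 0 0 0 0")

```text
clock: 6.5
tcp_pos: [0.639, 0.2636, 0.034]
orientation: [[-0.97, 0.244, 0.002], [0.244, 0.97, 0.001], [-0.002, 0.002, -1.0]]
contact_force: [-0.3, 0.3, -2.5]
opening: 0.592
grasp_force: 62.8
```

Run:
```python
from st import *
st(); d=[]
for n in('top','scene'):
    c=snap(n); 
    if n=='scene':
        u,v=proj(c,np.array([[.638,.2636,.04]]))[0].astype(int)
        cv2.imwrite('pics/p1.png',cv2.resize(c['color'][v-40:v+35,u-50:u+50,::-1],None,fx=7,fy=7,interpolation=cv2.INTER_CUBIC))
st()
```

```text
t 6.5 [0.639  0.2636 0.034 ] yaw -14.14 tilt [0.0022 0.001 ] F [-0.3  0.3 -2.5] open 0.592 g 62.8 q7 1.01
t 6.6 [0.6388 0.2638 0.0339] yaw -14.12 tilt [0.002  0.0011] F [ 0.6 -0.3 -1.8] open 0.589 g 62.8 q7 1.01
```

View pics/p1.png

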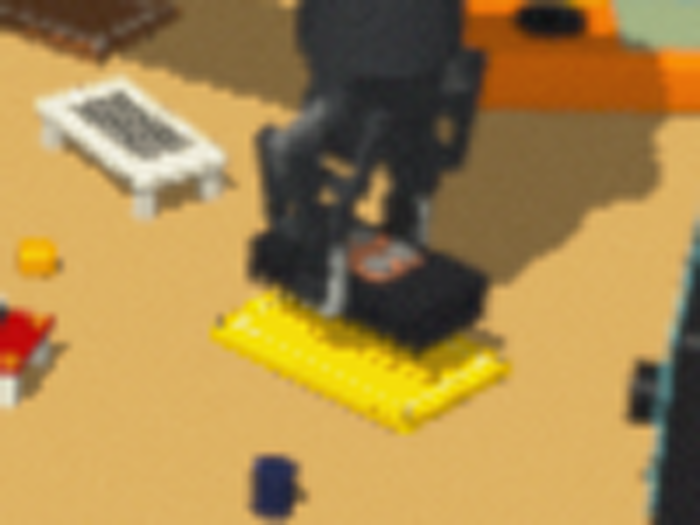

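The sink is held level, about 23 mm above the yellow plate and along it. I lower it.

Call:
arm_command(motion="-0.0005 0 -0.01 0 0 0; 0 0 -0.008 0 0 0; 0 0 -0.003 0 0 0; 0 0 -0.001 0 0 0; 0 0 -0.0005 0 0 0; 0 0 0 0 0 0; 0 0 0 0 0 0")

```text
clock: 7.3
tcp_pos: [0.637, 0.2635, 0.0108]
orientation: [[-0.97, 0.244, -0.001], [0.244, 0.97, 0.0], [0.001, -0.0, -1.0]]
contact_force: [-7.9, -2.4, 11.5]
opening: 0.594
grasp_force: 64.3
```

```bash
python3 st.py
```

```text
t 7.3 [0.637  0.2635 0.0108] yaw -14.12 tilt [-0.0012  0.0002] F [-7.9 -2.4 11.5] open 0.594 g 64.3 q7 1.01
```

Call:
arm_command(motion="0 0 0 0 0 0; 0 0 0 0 0 0; 0 0 0 0 0 0; 0 0 0 0 0 0; 0 0 0 0 0 0; 0 0 0 0 0 0", gripper=0)

```text
clock: 7.9
tcp_pos: [0.6375, 0.2635, 0.0098]
orientation: [[-0.97, 0.244, -0.0], [0.244, 0.97, 0.0], [0.0, 0.0, -1.0]]
contact_force: [-0.3, -0.9, 0.1]
opening: 1.0
grasp_force: 0.0
```

Call:
arm_command(motion="0 0 0.01 0 0 0; 0 0 0.03 0 0 0; 0 0 0.04 0 0 0; 0 -0.04 0.03 0 0 0; -0.02 -0.045 0.02 0 0 4; -0.02 -0.045 0 0 0 4; -0.02 -0.045 0 0 0 4; -0.02 -0.045 0 0 0 4")

```text
clock: 8.7
tcp_pos: [0.5579, 0.0445, 0.1397]
orientation: [[-0.999, -0.036, 0.001], [-0.036, 0.999, 0.001], [-0.001, 0.001, -1.0]]
contact_force: [1.3, 0.2, 0.4]
opening: 1.001
grasp_force: 0.0
```

Run:
```python
from st import *
st(); d=[]
for n in('top','scene'):
    c=snap(n)
    p,f=fit(c,'sink',.638,.2636,-.25,.008,dbg=d); print(n,p.round(4),np.degrees(p[2]).round(2),f)
    u,v=proj(c,np.array([[.638,.2636,.02]]))[0].astype(int); print(u,v)
    d.append(cv2.resize(c['color'][v-28:v+28,u-28:u+28,::-1],(400,400),interpolation=cv2.INTER_CUBIC))
cv2.imwrite('pics/p2.png',np.hstack([d[1],d[3]]))
```

```text
t 8.7 [0.5579 0.0445 0.1397] yaw 2.04 tilt [0.0014 0.0006] F [1.3 0.2 0.4] open 1.001 g 0.0 q7 1.53
top [ 0.6363  0.2643 -0.2043] -11.71 0.11219380159696846
206 136
scene [ 0.6374  0.2681 -0.233 ] -13.35 0.05465017344067025
331 183
```

View pics/p2.png

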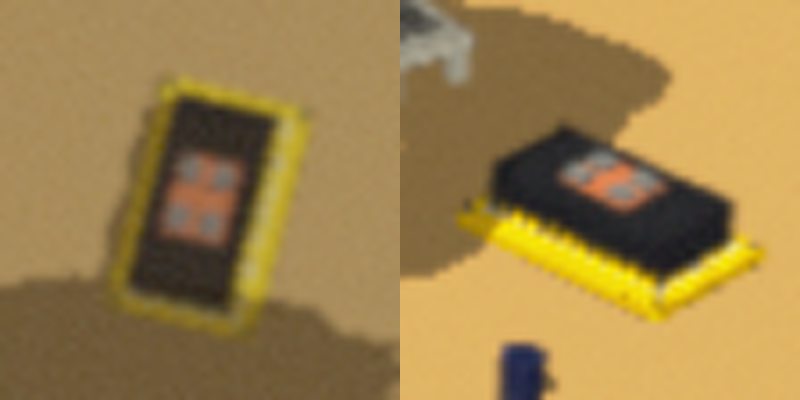

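The sink stands square inside the white outline, with the copper patch centred. The top view has the plate margins about even after parallax. The arm's shadow spoils the fit, so I'll measure again when the arm is away. Now the relay board.

Call:
arm_command(motion="-0.02 -0.037 0 0 0 3; -0.02 -0.037 0 0 0 3.1; -0.02 -0.037 -0.01 0 0 0; -0.02 -0.037 -0.02 0 0 0; -0.009 -0.018 -0.02 0 0 0; 0 0 0 0 0 0; 0 0 0 0 0 0; 0 0 0 0 0 0")

```text
clock: 9.6
tcp_pos: [0.4709, -0.1188, 0.0897]
orientation: [[-0.99, -0.14, 0.002], [-0.14, 0.99, 0.0], [-0.002, 0.0, -1.0]]
contact_force: [0.3, -0.6, 0.1]
opening: 1.002
grasp_force: 0.0
```

Run:
```python
from st import *
st(); d=[]
for n in('top','scene'):
    c=snap(n)
    for o,z in(('sink',.008),):
        p,f=fit(c,o,.638,.2636,-.25,z,dbg=d); print(n,p.round(4),np.degrees(p[2]).round(2),f)
cv2.imwrite('pics/p3.png',cv2.resize(np.hstack(d),(800,400)))
```

```text
t 9.6 [ 0.4709 -0.1188  0.0897] yaw 8.06 tilt [0.0017 0.0003] F [ 0.3 -0.6  0.1] open 1.002 g 0.0 q7 1.94
top [ 0.636   0.2658 -0.2098] -12.02 0.1438693569066739
scene [ 0.6396  0.2678 -0.2998] -17.17 0.10870891223314127
```

View pics/p3.png

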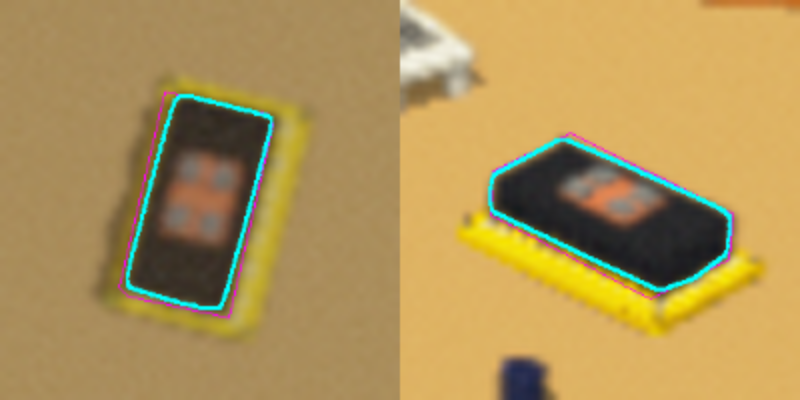

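```bash
python3 - <<'E'
s=open('h.py').read()
s=s.replace("def corners(n,x,y,a,zb):\n    L,Wd,z0,z1=[v/1000 for v in BOX[n]]","def corners(n,x,y,a,e,zb):\n    L,Wd,z0,z1=[v/1000 for v in BOX[n]]; L+=e; Wd+=e")
s=s.replace("minimize(loss,[x,y,a0]","minimize(loss,[x,y,a0,0.]").replace("np.array([x,y,a0])+np.array([[0,0,0],[.01,0,0],[0,.01,0],[0,0,.2]])","np.array([x,y,a0,0.])+np.array([[0,0,0,0],[.01,0,0,0],[0,.01,0,0],[0,0,.2,0],[0,0,0,-.005]]),xatol=1e-5,fatol=1e-5")
open('h.py','w').write(s)
E
python3 - <<'E'
from h import *
for n in('top','scene'):
    c=load(n)
    p,f=fit(c,'sink',.638,.2636,-.25,.008); print(n,p.round(4),np.degrees(p[2]).round(2),f)
# plate & sink before are in earlier images (overwritten); fresh copies of the others
    for o,x,y in(('control',.624,-.234),('cover',.457,.371)):
        p,f=fit(c,o,x,y,-.2); print(n,o,p.round(4),np.degrees(p[2]).round(2),f)
E
```

```text
top [ 0.6372  0.265  -0.2489 -0.006 ] -14.26 0.02794606214578854
top control [ 6.242e-01 -2.343e-01 -1.293e-01 -6.000e-04] -7.41 0.06519718990447165
top cover [ 0.4573  0.3714 -0.4941  0.0038] -28.31 0.02021348383534749
scene [ 0.6408  0.2684 -0.2304 -0.007 ] -13.2 0.06555849576981854
scene control [ 0.6391 -0.2389 -0.2374  0.0122] -13.6 0.2708561723152938
scene cover [ 0.4588  0.373  -0.4952 -0.001 ] -28.37 0.034905163329820854
```

Call:
arm_command(motion="-0.002 -0.0027 -0.025 0 0 0; 0 0 -0.025 0 0 0; 0 0 -0.02 0 0 0; 0 0 -0.012 0 0 0; 0 0 -0.005 0 0 0; 0 0 0 0 0 0; 0 0 0 0 0 0")

```text
clock: 10.4
tcp_pos: [0.4683, -0.1225, 0.0024]
orientation: [[-0.99, -0.139, 0.001], [-0.139, 0.99, 0.0], [-0.001, -0.0, -1.0]]
contact_force: [0.2, 0.2, -0.2]
opening: 1.0
grasp_force: 0.0
```

Run:
```python
from st import *
st(); c=snap('scene')
u,v=proj(c,np.array([[.469,-.1215,.03]]))[0].astype(int)
cv2.imwrite('pics/g2.png',cv2.resize(c['color'][v-40:v+30,u-40:u+45,::-1],None,fx=8,fy=8,interpolation=cv2.INTER_CUBIC))
```

```text
t 10.4 [ 0.4683 -0.1225  0.0024] yaw 7.99 tilt [0.0012 0.    ] F [ 0.2  0.2 -0.2] open 1.000 g 0.0 q7 2.03
```

View pics/g2.png

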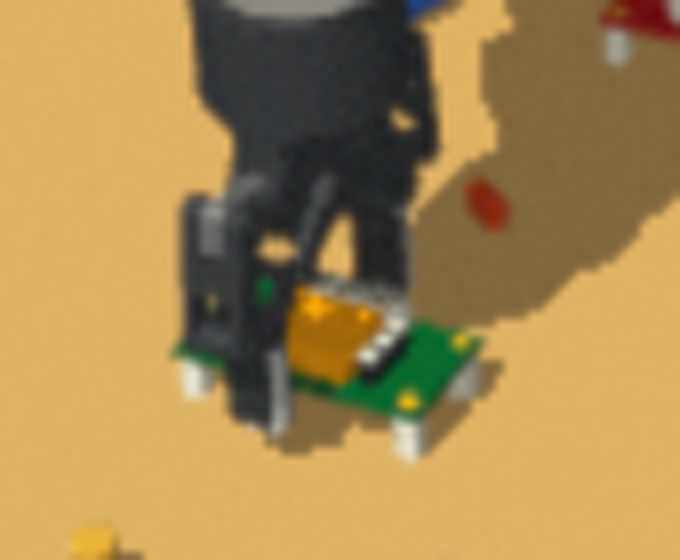

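The hand straddles the green board at mid-length; the near pad at (270,395) is where it should be. I close, let it settle and lift.

Call:
arm_command(motion="0 0 0 0 0 0; 0 0 0 0 0 0; 0 0 0 0 0 0; 0 0 0 0 0 0; 0 0 0 0 0 0; 0 0 0 0 0 0; 0 0 0 0 0 0; 0 0 0 0 0 0", gripper=1)

```text
clock: 11.25
tcp_pos: [0.468, -0.1225, 0.0025]
orientation: [[-0.99, -0.138, 0.001], [-0.138, 0.99, 0.001], [-0.001, 0.0, -1.0]]
contact_force: [-3.8, -0.0, 10.6]
opening: 0.59
grasp_force: 60.2
```

```bash
python3 st.py
```

```text
t 11.2 [ 0.468  -0.1225  0.0025] yaw 7.96 tilt [0.0006 0.0005] F [-3.8 -0.  10.6] open 0.590 g 60.2 q7 2.03
```

Call:
arm_command(motion="0 0 0.005 0 0 0; 0 0 0.02 0 0 0; 0 0 0.03 0 0 0; 0 0 0.035 0 0 0; 0 0 0.035 0 0 0; 0 0 0.015 0 0 0; 0 0 0 0 0 0; 0 0 0 0 0 0")

```text
clock: 12.05
tcp_pos: [0.4674, -0.1224, 0.1412]
orientation: [[-0.99, -0.139, -0.0], [-0.139, 0.99, 0.0], [0.0, 0.0, -1.0]]
contact_force: [-0.2, -0.6, -1.5]
opening: 0.587
grasp_force: 62.4
```

```bash
python3 st.py
```

```text
t 12.1 [ 0.4674 -0.1224  0.1412] yaw 7.99 tilt [-0.0001  0.0003] F [-0.2 -0.6 -1.5] open 0.587 g 62.4 q7 1.92
```

Call:
arm_command(motion="0.012 0.025 0 0 0 -3; 0.019 0.043 0 0 0 -4; 0.019 0.043 0 0 0 -4; 0.019 0.043 0 0 0 -4; 0.019 0.043 0 0 0 -4; 0.019 0.043 0 0 0 -3.1; 0.019 0.043 0 0 0 0; 0.019 0.043 0 0 0 0")

```text
clock: 12.85
tcp_pos: [0.6123, 0.205, 0.1394]
orientation: [[-0.97, 0.244, -0.003], [0.244, 0.97, -0.001], [0.002, -0.002, -1.0]]
contact_force: [0.8, -1.0, -1.4]
opening: 0.581
grasp_force: 62.4
```

Call:
arm_command(motion="0.019 0.043 0 0 0 0; 0.0056 0.017 0 0 0 0; 0 0 -0.02 0 0 0; 0 0 -0.02 0 0 0; 0 0 -0.015 0 0 0; 0 0 0 0 0 0; 0 0 0 0 0 0; 0 0 0 0 0 0")

```text
clock: 13.65
tcp_pos: [0.6378, 0.2635, 0.0877]
orientation: [[-0.97, 0.244, 0.001], [0.244, 0.97, 0.001], [-0.001, 0.001, -1.0]]
contact_force: [0.2, -0.1, -0.2]
opening: 0.582
grasp_force: 62.4
```

```bash
python3 st.py
```

```text
t 13.7 [0.6378 0.2635 0.0877] yaw -14.14 tilt [0.0012 0.0007] F [ 0.2 -0.1 -0.2] open 0.582 g 62.4 q7 0.98
```

Call:
arm_command(motion="0 0 -0.015 0 0 0; 0 0 -0.015 0 0 0; 0 0 -0.01 0 0 0; 0 0 0 0 0 0; 0 0 0 0 0 0; 0 0 0 0 0 0")

```text
clock: 14.25
tcp_pos: [0.6377, 0.2636, 0.0472]
orientation: [[-0.97, 0.244, 0.001], [0.244, 0.97, 0.0], [-0.001, 0.001, -1.0]]
contact_force: [-0.0, 0.8, -1.1]
opening: 0.586
grasp_force: 62.4
```

Run:
```python
from st import *
st(); c=snap('scene'); t=snap('top')
u,v=proj(c,np.array([[.638,.2636,.05]]))[0].astype(int)
a=cv2.resize(c['color'][v-28:v+28,u-28:u+28,::-1],(400,400),interpolation=cv2.INTER_CUBIC)
u,v=proj(t,np.array([[.638,.2636,.05]]))[0].astype(int)
b=cv2.resize(t['color'][v-28:v+28,u-28:u+28,::-1],(400,400),interpolation=cv2.INTER_CUBIC)
cv2.imwrite('pics/p4.png',np.hstack([b,a]))
```

```text
t 14.2 [0.6377 0.2636 0.0472] yaw -14.12 tilt [0.0008 0.0004] F [-0.   0.8 -1.1] open 0.586 g 62.4 q7 0.99
```

View pics/p4.png

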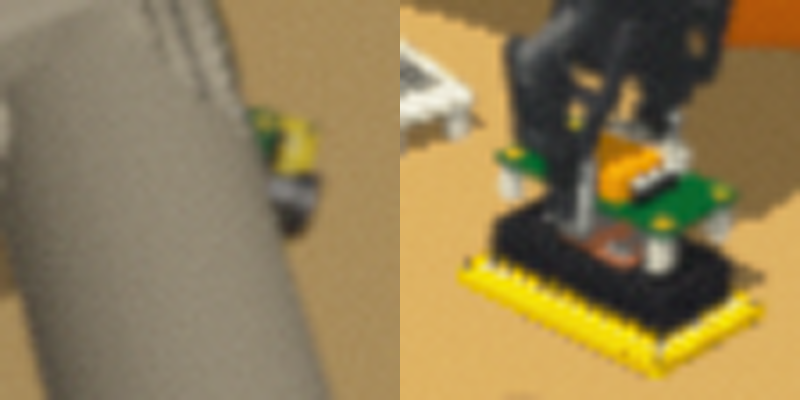

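The board hangs level over the sink with its ends aligned, about 12 mm up. I lower it.

Call:
arm_command(motion="-0.0005 0 -0.006 0 0 0; 0 0 -0.004 0 0 0; 0 0 -0.002 0 0 0; 0 0 -0.001 0 0 0; 0 0 0 0 0 0; 0 0 0 0 0 0")

```text
clock: 14.95
tcp_pos: [0.6365, 0.2635, 0.0346]
orientation: [[-0.97, 0.244, -0.001], [0.244, 0.97, 0.0], [0.001, 0.0, -1.0]]
contact_force: [-5.9, -1.8, 10.9]
opening: 0.583
grasp_force: 63.2
```

```bash
python3 st.py
```

```text
t 14.9 [0.6365 0.2635 0.0346] yaw -14.12 tilt [-0.0006  0.0003] F [-5.9 -1.8 10.9] open 0.583 g 63.2 q7 0.99
```

Call:
arm_command(motion="0 0 0 0 0 0; 0 0 0 0 0 0; 0 0 0 0 0 0; 0 0 0 0 0 0; 0 0 0 0 0 0; 0 0 0 0 0 0", gripper=0)

```text
clock: 15.55
tcp_pos: [0.6367, 0.2634, 0.0335]
orientation: [[-0.97, 0.244, -0.0], [0.244, 0.97, -0.0], [0.0, -0.0, -1.0]]
contact_force: [-0.7, 1.0, 0.1]
opening: 1.002
grasp_force: 0.0
```

Call:
arm_command(motion="0 0 0.01 0 0 0; 0 0 0.03 0 0 0; 0 0 0.04 0 0 0; 0 0 0.035 0 0 0; 0 -0.045 0 0 0 2; 0 -0.045 0 0 0 2; 0 -0.045 0 0 0 2; 0 -0.045 0 0 0 0")

```text
clock: 16.35
tcp_pos: [0.6367, 0.0817, 0.1498]
orientation: [[-0.99, 0.14, 0.001], [0.14, 0.99, 0.0], [-0.001, 0.001, -1.0]]
contact_force: [1.4, 0.0, 0.3]
opening: 1.0
grasp_force: 0.0
```

Call:
arm_command(motion="-0.003 -0.045 0 0 0 0; -0.003 -0.045 0 0 0 0; -0.003 -0.045 0 0 0 0; -0.003 -0.045 0 0 0 0; -0.002 -0.045 0 0 0 0; 0 -0.045 0 0 0 0; 0 -0.045 0 0 0 0; 0 0 0 0 0 0")

```text
clock: 17.15
tcp_pos: [0.6205, -0.2403, 0.1498]
orientation: [[-0.989, 0.151, 0.0], [0.151, 0.989, -0.004], [-0.001, -0.004, -1.0]]
contact_force: [-0.4, -0.1, -1.1]
opening: 1.002
grasp_force: 0.0
```

Run:
```python
from st import *
st(); d=[]
for n in('top','scene'):
    c=snap(n)
    for o,z in(('relay',.032),):
        p,f=fit(c,o,.638,.2636,-.25,z,dbg=d); print(n,p.round(4),np.degrees(p[2]).round(2),f)
p,f=fit(load('top'),'control',.624,-.234,-.15); print(p.round(4),f)
cv2.imwrite('pics/p5.png',cv2.resize(np.hstack(d),(800,400)))
```

```text
t 17.1 [ 0.6205 -0.2403  0.1498] yaw -8.67 tilt [ 0.0001 -0.0045] F [-0.4 -0.1 -1.1] open 1.002 g 0.0 q7 1.87
top [ 0.6328  0.2607 -0.2456  0.0156] -14.07 0.07130214917825539
scene [ 0.6433  0.2544 -0.2701  0.014 ] -15.48 0.20166666666666666
[ 0.6133 -0.2256 -0.1308 -0.0174] 0.2621254061860633
```

View pics/p5.png

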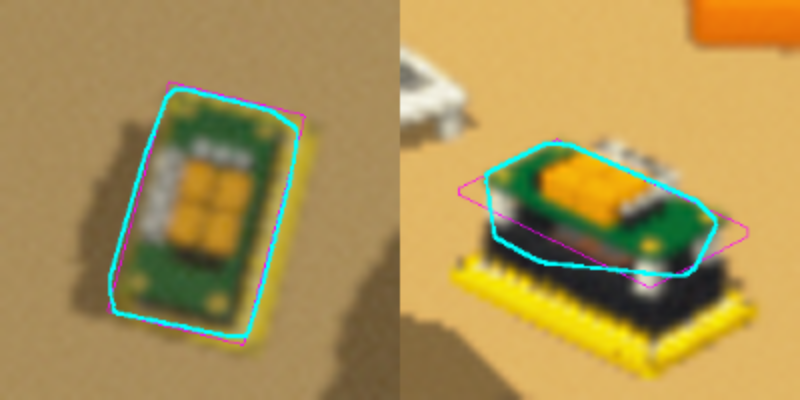

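The relay board sits square on the sink, with its ends and corners over the sink's ends in the scene view; the mask outlines are wrong against the dark sink. Next is the blue board.

Call:
arm_command(motion="0 0 -0.02 0 0 0.4; 0 0 -0.025 0 0 0; 0 0 -0.015 0 0 0; 0 0 0 0 0 0; 0 0 0 0 0 0")

```text
clock: 17.75
tcp_pos: [0.6233, -0.2309, 0.0894]
orientation: [[-0.991, 0.133, 0.001], [0.133, 0.991, 0.0], [-0.0, 0.0, -1.0]]
contact_force: [-1.1, -0.5, 0.3]
opening: 1.001
grasp_force: 0.0
```

```bash
cat >> h.py <<'E'
def colmask(c,n,x,y,z,half=26):
    """rect of tight colour mask, back-projected on plane z"""
    u,v=proj(c,np.array([[x,y,z]]))[0].round().astype(int); S=8
    f=c['color'][v-half:v+half,u-half:u+half].astype(np.float32)
    F=cv2.warpAffine(f,np.float32([[1/S,0,0],[0,1/S,0]]),(2*half*S,2*half*S),flags=cv2.INTER_CUBIC|cv2.WARP_INVERSE_MAP)
    R,G,B=F[...,0],F[...,1],F[...,2]
    g={'relay':G-R,'control':B-R,'cover':np.minimum(B,G)-0*R}[n]
    hi=np.percentile(g,97); th={'relay':.45*hi,'control':.45*hi,'cover':.8*hi}[n]
    m=cv2.morphologyEx((g>th).astype(np.uint8),cv2.MORPH_OPEN,np.ones((S,S),np.uint8))
    pts=np.argwhere(m)[:,::-1]/S+[u-half,v-half]
    K=c['camera_matrix']; D=np.array([float(c['k1']),0,0,0,0])
    s=cv2.undistortPoints(pts[:,None].astype(np.float64),K,D)[:,0]
    Rm=cv2.Rodrigues(c['rvec'])[0]; t=c['tvec'].ravel(); o=-Rm.T@t; d=np.c_[s,np.ones(len(s))]@Rm
    k=(z-o[2])/d[:,2]; P=(o+d*k[:,None])[:,:2]
    (cx,cy),(w,h),a=cv2.minAreaRect((P*1000).astype(np.float32))
    if w<h: a+=90; w,h=h,w
    return np.round([cx,cy,w,h,(a+90)%180-90],1)
E
python3 - <<'E'
from st import *
st()
for n in('top','scene'): print(n,colmask(load(n),'relay',.638,.2636,.054))
E
```

```text
t 17.8 [ 0.6233 -0.2309  0.0894] yaw -7.67 tilt [0.0005 0.0001] F [-1.1 -0.5  0.3] open 1.001 g 0.0 q7 1.89
top [635.2 262.8  98.6  50.6 -15.2]
scene [640.7 258.2 103.5  55.7 -10.9]
```

Call:
arm_command(motion="0.0008 -0.0032 -0.025 0 0 0; 0 0 -0.025 0 0 0; 0 0 -0.02 0 0 0; 0 0 -0.011 0 0 0; 0 0 -0.0055 0 0 0; 0 0 0 0 0 0; 0 0 0 0 0 0")

```text
clock: 18.45
tcp_pos: [0.6243, -0.235, 0.0034]
orientation: [[-0.991, 0.134, 0.002], [0.134, 0.991, -0.0], [-0.002, -0.0, -1.0]]
contact_force: [0.1, -0.4, 0.4]
opening: 1.002
grasp_force: 0.0
```

Call:
arm_command(motion="0 0 0 0 0 0; 0 0 0 0 0 0; 0 0 0 0 0 0; 0 0 0 0 0 0; 0 0 0 0 0 0; 0 0 0 0 0 0; 0 0 0 0 0 0; 0 0 0 0 0 0", gripper=1)

```text
clock: 19.25
tcp_pos: [0.624, -0.2348, 0.0032]
orientation: [[-0.991, 0.134, 0.001], [0.134, 0.991, -0.0], [-0.001, 0.0, -1.0]]
contact_force: [-1.0, 0.4, 6.6]
opening: 0.582
grasp_force: 61.1
```

```bash
python3 st.py
```

```text
t 19.2 [ 0.624  -0.2348  0.0032] yaw -7.72 tilt [ 0.0011 -0.    ] F [-1.   0.4  6.6] open 0.582 g 61.1 q7 1.92
```

Call:
arm_command(motion="0 0 0.005 0 0 0; 0 0 0.02 0 0 0; 0 0 0.03 0 0 0; 0 0 0.035 0 0 0; 0 0 0.035 0 0 0; 0 0 0.025 0 0 0; 0 0 0 0 0 0; 0 0 0 0 0 0")

```text
clock: 20.05
tcp_pos: [0.6236, -0.2347, 0.1525]
orientation: [[-0.991, 0.134, 0.001], [0.134, 0.991, 0.0], [-0.001, 0.0, -1.0]]
contact_force: [0.3, 0.4, -1.6]
opening: 0.586
grasp_force: 62.3
```

```bash
python3 st.py
```

```text
t 20.1 [ 0.6236 -0.2347  0.1525] yaw -7.72 tilt [0.0008 0.    ] F [ 0.3  0.4 -1.6] open 0.586 g 62.3 q7 1.87
```

Call:
arm_command(motion="0.002 0.025 0 0 0 -2; 0.002 0.043 0 0 0 -2; 0.002 0.043 0 0 0 -2; 0.002 0.043 0 0 0 -0.4; 0.002 0.043 0 0 0 0; 0.0024 0.043 0 0 0 0; 0 0.043 0 0 0 0; 0 0.043 0 0 0 0")

```text
clock: 20.85
tcp_pos: [0.6349, 0.093, 0.1506]
orientation: [[-0.97, 0.244, -0.002], [0.244, 0.97, -0.0], [0.002, -0.001, -1.0]]
contact_force: [0.7, -0.0, -0.7]
opening: 0.585
grasp_force: 62.3
```

Call:
arm_command(motion="0 0.043 0 0 0 0; 0 0.043 0 0 0 0; 0 0.043 0 0 0 0; 0 0.034 0 0 0 0; 0 0.009 0 0 0 0; 0 0 -0.02 0 0 0; 0 0 -0.02 0 0 0; 0 0 0 0 0 0")

```text
clock: 21.65
tcp_pos: [0.6337, 0.2618, 0.1078]
orientation: [[-0.97, 0.244, -0.006], [0.244, 0.97, -0.003], [0.005, -0.005, -1.0]]
contact_force: [0.0, -0.1, -0.7]
opening: 0.588
grasp_force: 62.3
```

Call:
arm_command(motion="0 0 -0.02 0 0 0; 0 0 -0.01 0 0 0; 0 0 0 0 0 0; 0 0 0 0 0 0")

```text
clock: 22.05
tcp_pos: [0.6362, 0.2631, 0.0827]
orientation: [[-0.97, 0.244, 0.0], [0.244, 0.97, 0.0], [-0.0, 0.0, -1.0]]
contact_force: [0.0, 0.2, 0.4]
opening: 0.585
grasp_force: 62.3
```

```bash
python3 st.py
```

```text
t 22.1 [0.6362 0.2631 0.0827] yaw -14.14 tilt [0.0002 0.    ] F [0.  0.2 0.4] open 0.585 g 62.3 q7 0.98
```

Call:
arm_command(motion="0 0.0003 -0.012 0 0 0; 0 0 -0.008 0 0 0; 0 0 -0.0035 0 0 0; 0 0 -0.0015 0 0 0; 0 0 -0.0007 0 0 0; 0 0 0 0 0 0; 0 0 0 0 0 0")

```text
clock: 22.75
tcp_pos: [0.6359, 0.2637, 0.0572]
orientation: [[-0.97, 0.244, -0.0], [0.244, 0.97, 0.0], [0.0, 0.0, -1.0]]
contact_force: [-3.6, -1.1, 6.7]
opening: 0.589
grasp_force: 62.9
```

```bash
python3 st.py
```

```text
t 22.8 [0.6359 0.2637 0.0572] yaw -14.12 tilt [-0.0001  0.0004] F [-3.6 -1.1  6.7] open 0.589 g 62.9 q7 0.99
```

Call:
arm_command(motion="0 0 0 0 0 0; 0 0 0 0 0 0; 0 0 0 0 0 0; 0 0 0 0 0 0; 0 0 0 0 0 0; 0 0 0 0 0 0", gripper=0)

```text
clock: 23.35
tcp_pos: [0.6359, 0.2636, 0.0564]
orientation: [[-0.97, 0.244, -0.0], [0.244, 0.97, 0.0], [0.0, 0.0, -1.0]]
contact_force: [1.1, -0.3, -0.3]
opening: 0.997
grasp_force: 0.0
```

Call:
arm_command(motion="0 0 0.01 0 0 0; 0 0 0.03 0 0 0; 0 0 0.04 0 0 0; 0 0 0.03 0 0 0; -0.02 -0.04 0 0 0 0; -0.02 -0.04 0 0 0 0; -0.02 -0.04 0 0 0 0; -0.02 -0.04 0 0 0 0")

```text
clock: 24.15
tcp_pos: [0.5552, 0.1021, 0.1673]
orientation: [[-0.97, 0.244, 0.001], [0.244, 0.97, 0.001], [-0.001, 0.001, -1.0]]
contact_force: [1.0, 0.1, -0.2]
opening: 1.001
grasp_force: 0.0
```

Call:
arm_command(motion="-0.02 -0.04 0 0 0 0; -0.02 -0.04 0 0 0 0; -0.02 -0.04 0 0 0 0; 0 -0.04 0 0 0 0; 0 -0.04 0 0 0 0; 0 0 0 0 0 0")

```text
clock: 24.75
tcp_pos: [0.4954, -0.1024, 0.1677]
orientation: [[-0.968, 0.252, 0.002], [0.252, 0.968, -0.001], [-0.002, -0.001, -1.0]]
contact_force: [0.2, 0.5, -0.1]
opening: 1.003
grasp_force: 0.0
```

Run:
```python
from st import *
st(); d=[]
for n in('top','scene'):
    c=snap(n); print(n,colmask(c,'control',.638,.2636,.076),colmask(c,'cover',.457,.3715,.026))
    p,f=fit(c,'cover',.457,.3715,-.5); print(p.round(4),np.degrees(p[2]).round(2),f)
    u,v=proj(c,np.array([[.638,.2636,.05]]))[0].astype(int)
    d.append(cv2.resize(c['color'][v-28:v+28,u-28:u+28,::-1],(400,400),interpolation=cv2.INTER_CUBIC))
cv2.imwrite('pics/p6.png',np.hstack(d))
```

```text
t 24.8 [ 0.4954 -0.1024  0.1677] yaw -14.58 tilt [ 0.0018 -0.0012] F [ 0.2  0.5 -0.1] open 1.003 g 0.0 q7 1.49
top [633.9 262.5  98.7  52.4 -14.3] [457.  368.4 100.8  53.2 -28.3]
[ 0.457   0.3709 -0.5082  0.0046] -29.12 0.024926686217008776
scene [638.4 248.7 106.9  80.4 -15. ] [502.5 336.1 213.   75.1 -28.6]
[ 0.46    0.3713 -0.52   -0.0012] -29.79 0.026874886508080675
```

View pics/p6.png

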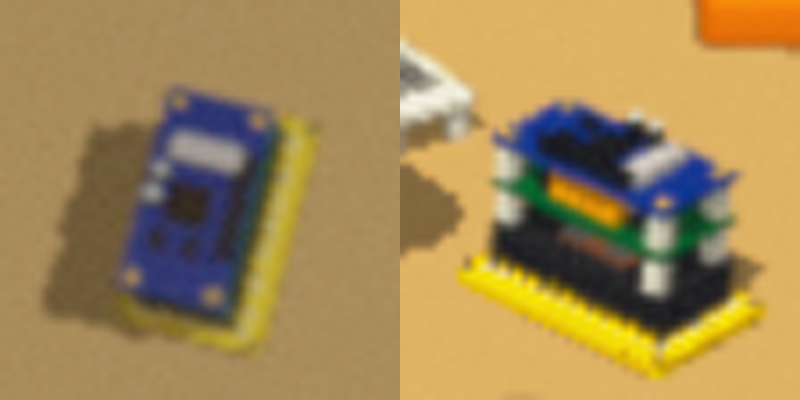

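The blue board is square over the green one, and legs and edges line up in both views. Now the cover at (0.457, 0.371), −29°.

Call:
arm_command(motion="-0.004 0.03 0 0 0 -2; -0.004 0.043 0 0 0 -3; -0.004 0.043 0 0 0 -3; -0.004 0.043 0 0 0 -3; -0.004 0.043 0 0 0 -3; -0.004 0.043 0 0 0 -0.9; -0.004 0.043 0 0 0 0; -0.004 0.043 0 0 0 0")

```text
clock: 25.65
tcp_pos: [0.4627, 0.2381, 0.1669]
orientation: [[-0.876, 0.483, 0.0], [0.483, 0.876, 0.001], [0.0, 0.001, -1.0]]
contact_force: [-0.0, -0.0, 0.2]
opening: 1.0
grasp_force: 0.0
```

Call:
arm_command(motion="-0.004 0.043 0 0 0 0; -0.003 0.043 0 0 0 0; 0 0.04 0 0 0 0; 0 0.0106 -0.02 0 0 0; 0 0 -0.03 0 0 0; 0 0 -0.025 0 0 0; 0 0 0 0 0 0; 0 0 0 0 0 0")

```text
clock: 26.45
tcp_pos: [0.4563, 0.3722, 0.0921]
orientation: [[-0.875, 0.484, -0.0], [0.484, 0.875, 0.0], [0.0, 0.0, -1.0]]
contact_force: [-0.1, 0.0, 0.8]
opening: 1.001
grasp_force: 0.0
```

```bash
python3 st.py
```

```text
t 26.4 [0.4563 0.3722 0.0921] yaw -28.94 tilt [-0.0004  0.0002] F [-0.1  0.   0.8] open 1.001 g 0.0 q7 0.35
```

Call:
arm_command(motion="0.001 -0.0008 -0.025 0 0 0; 0 0 -0.025 0 0 0; 0 0 -0.02 0 0 0; 0 0 -0.012 0 0 0; 0 0 -0.006 0 0 0; 0 0 0 0 0 0; 0 0 0 0 0 0")

```text
clock: 27.15
tcp_pos: [0.4585, 0.371, 0.0046]
orientation: [[-0.874, 0.485, 0.001], [0.485, 0.874, 0.001], [-0.0, 0.002, -1.0]]
contact_force: [-0.8, 0.4, 0.9]
opening: 1.003
grasp_force: 0.0
```

Call:
arm_command(motion="0 0 0 0 0 0; 0 0 0 0 0 0; 0 0 0 0 0 0; 0 0 0 0 0 0; 0 0 0 0 0 0; 0 0 0 0 0 0; 0 0 0 0 0 0; 0 0 0 0 0 0", gripper=1)

```text
clock: 27.95
tcp_pos: [0.4583, 0.3708, 0.0044]
orientation: [[-0.874, 0.485, 0.001], [0.485, 0.874, 0.001], [-0.0, 0.001, -1.0]]
contact_force: [-1.0, -1.6, 6.1]
opening: 0.595
grasp_force: 61.8
```

```bash
python3 st.py
```

```text
t 27.9 [0.4583 0.3708 0.0044] yaw -29.02 tilt [0.0007 0.0009] F [-1.  -1.6  6.1] open 0.595 g 61.8 q7 0.37
```

Call:
arm_command(motion="0 0 0.005 0 0 0; 0 0 0.02 0 0 0; 0 0 0.035 0 0 0; 0 0 0.04 0 0 0; 0 0 0.04 0 0 0; 0 0 0.03 0 0 0; 0 0 0 0 0 0; 0 0 0 0 0 0")

```text
clock: 28.75
tcp_pos: [0.4581, 0.3705, 0.174]
orientation: [[-0.874, 0.485, 0.001], [0.485, 0.874, 0.001], [-0.0, 0.001, -1.0]]
contact_force: [-0.6, 0.1, -2.4]
opening: 0.59
grasp_force: 62.6
```

```bash
python3 st.py
```

```text
t 28.8 [0.4581 0.3705 0.174 ] yaw -29.02 tilt [0.0008 0.001 ] F [-0.6  0.1 -2.4] open 0.590 g 62.6 q7 0.34
```

Call:
arm_command(motion="0.018 -0.011 0 0 0 2; 0.03 -0.018 0 0 0 3; 0.035 -0.021 0 0 0 3; 0.035 -0.021 0 0 0 3; 0.035 -0.021 0 0 0 3; 0.02 -0.012 0 0 0 0.9; 0.0057 -0.0031 0 0 0 0; 0 0 0 0 0 0")

```text
clock: 29.55
tcp_pos: [0.6365, 0.2623, 0.1716]
orientation: [[-0.969, 0.246, -0.002], [0.246, 0.969, -0.001], [0.002, -0.002, -1.0]]
contact_force: [-0.2, -0.5, -1.3]
opening: 0.591
grasp_force: 62.5
```

Call:
arm_command(motion="0 0 -0.02 0 0 0; 0 0 -0.025 0 0 0; 0 0 -0.015 0 0 0; 0 0 0 0 0 0; 0 0 0 0 0 0; 0 0 0 0 0 0")

```text
clock: 30.15
tcp_pos: [0.6371, 0.2639, 0.1149]
orientation: [[-0.97, 0.244, 0.002], [0.244, 0.97, 0.001], [-0.001, 0.001, -1.0]]
contact_force: [-0.0, -0.6, -1.1]
opening: 0.587
grasp_force: 62.5
```

```bash
python3 st.py
```

```text
t 30.1 [0.6371 0.2639 0.1149] yaw -14.10 tilt [0.0017 0.0011] F [-0.  -0.6 -1.1] open 0.587 g 62.5 q7 0.94
```

Call:
arm_command(motion="-0.0003 -0.0003 -0.015 0 0 0; 0 0 -0.01 0 0 0; 0 0 -0.006 0 0 0; 0 0 -0.0025 0 0 0; 0 0 -0.001 0 0 0; 0 0 -0.0005 0 0 0; 0 0 0 0 0 0; 0 0 0 0 0 0")

```text
clock: 30.95
tcp_pos: [0.636, 0.2629, 0.0803]
orientation: [[-0.97, 0.244, -0.001], [0.244, 0.97, 0.0], [0.001, 0.0, -1.0]]
contact_force: [-10.6, -3.7, 17.3]
opening: 0.588
grasp_force: 64.4
```

```bash
python3 st.py
```

```text
t 30.9 [0.636  0.2629 0.0803] yaw -14.13 tilt [-0.0006  0.0003] F [-10.6  -3.7  17.3] open 0.588 g 64.4 q7 0.94
```

Call:
arm_command(motion="0 0 0.0005 0 0 0; 0 0 0.0003 0 0 0; 0 0 0 0 0 0; 0 0 0 0 0 0")

```text
clock: 31.35
tcp_pos: [0.6363, 0.263, 0.0804]
orientation: [[-0.97, 0.244, -0.0], [0.244, 0.97, 0.0], [0.0, 0.0, -1.0]]
contact_force: [-5.1, -1.6, 11.5]
opening: 0.592
grasp_force: 63.7
```

Call:
arm_command(motion="0 0 0 0 0 0; 0 0 0 0 0 0; 0 0 0 0 0 0; 0 0 0 0 0 0; 0 0 0 0 0 0; 0 0 0 0 0 0", gripper=0)

```text
clock: 31.95
tcp_pos: [0.6364, 0.263, 0.0792]
orientation: [[-0.97, 0.244, -0.0], [0.244, 0.97, 0.0], [0.0, 0.0, -1.0]]
contact_force: [-0.8, 0.7, 0.1]
opening: 0.999
grasp_force: 0.0
```

Call:
arm_command(motion="0 0 0.01 0 0 0; 0 0 0.03 0 0 0; 0 0 0.04 0 0 0; 0 0 0.03 0 0 0; -0.02 -0.04 0 0 0 0; -0.02 -0.04 0 0 0 0; -0.02 -0.04 0 0 0 0; -0.02 -0.04 0 0 0 0")

```text
clock: 32.75
tcp_pos: [0.5556, 0.1015, 0.1902]
orientation: [[-0.97, 0.244, 0.001], [0.244, 0.97, 0.001], [-0.001, 0.001, -1.0]]
contact_force: [1.1, -0.9, -0.1]
opening: 1.0
grasp_force: 0.0
```

Call:
arm_command(motion="-0.02 -0.04 0 0 0 0; -0.02 -0.04 0 0 0 0; -0.02 -0.04 0 0 0 0; 0 -0.04 0 0 0 0; 0 -0.04 0 0 0 0; 0 0 0 0 0 0")

```text
clock: 33.35
tcp_pos: [0.4958, -0.103, 0.1905]
orientation: [[-0.968, 0.252, 0.002], [0.252, 0.968, -0.001], [-0.002, -0.001, -1.0]]
contact_force: [-0.8, -0.3, 0.1]
opening: 1.005
grasp_force: 0.0
```

Run:
```python
from st import *
st(); d=[]
for n in('top','scene'):
    c=snap(n); print(n,colmask(c,'cover',.638,.2636,.102))
    u,v=proj(c,np.array([[.638,.2636,.05]]))[0].astype(int)
    d.append(cv2.resize(c['color'][v-28:v+28,u-28:u+28,::-1],(400,400),interpolation=cv2.INTER_CUBIC))
cv2.imwrite('pics/p7.png',np.hstack(d))
```

```text
t 33.4 [ 0.4958 -0.103   0.1905] yaw -14.58 tilt [ 0.0018 -0.0013] F [-0.8 -0.3  0.1] open 1.005 g 0.0 q7 1.47
top [635.8 262.2 101.   53.9 -13.5]
scene [647.7 213.6 189.5 110.4 -79.1]
```

View pics/p7.png

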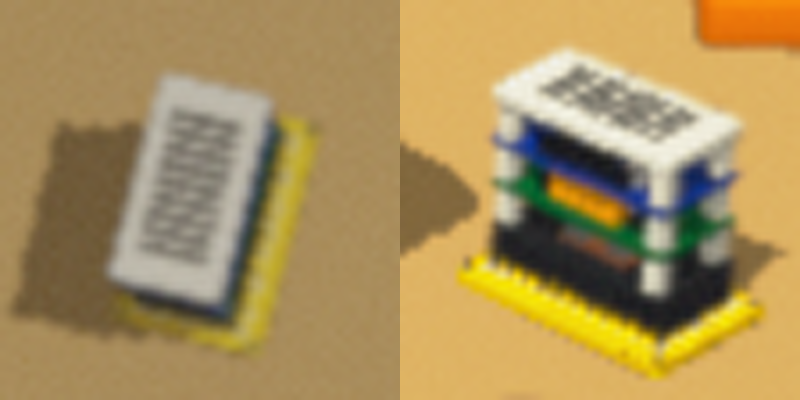

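The stack of sink, green, blue and white cover stands square on the yellow plate, with all edges aligned and the arm clear. I hand the job in.

```bash
python3 -c "
from h import *
print(job.close_job())"
```

```text
the job is handed in; nothing more can be done
None
```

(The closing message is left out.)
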